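# Hook a shelf beam into a bench-top rack and press it home

### The arm

A 6-joint arm with a two-finger parallel gripper is mounted at the origin on the work surface. World frame = base frame: x ahead of the robot, y to its left, z up, the work surface at z = 0. Lengths are in mm, angles in rad, forces in N, time in s.
With the tool pointing down it reaches from about 375 to 750 mm from the base axis. Payload 9 kg.
Tool frame: the origin (TCP) lies midway between the tips of the shut fingers; the grasp point (between the pads) lies 19 mm behind it; z points along the fingers, x is the direction in which the jaws open and shut, and the axes are right-handed (so a half turn about z gives the same grasp; the last joint's range is limited). The gripper opens to 85 mm and grips with 20 to 120 N. Pads are 22 mm wide; open, the fingers measure 114 mm over their backs; the gripper's body (76 mm by 85 mm) begins 54 mm behind the grasp point. The pads swing forward as they close: fully open they stand 13 mm farther back than shut.
Start: joints at [-1.515, 0.104, 0.097, 1.564, 0, 1.353], TCP at [162.244, -577.679, 231.331] pointing down, gripper open.
Joint ranges: [-2.99, 2.99], [-0.84, 1.86], [-1.1, 1.16], [-1.84, 2.11], [-1.51, 1.56], [-3.14, 3.14]. Speed limits (rad/s): [2.22, 2.22, 2.57, 3.14, 3.14, 3.14].

### API

Orientations are given as [roll, pitch, yaw] about the fixed x, y, z axes, in that order (R = Rz(yaw) Ry(pitch) Rx(roll)).
In Python, from rig import env gives the robot as it stands. The module is installed in compiled form; this text tells all that it offers.
- The arm moves only by the tool carry_out, never from a script. Its argument "increments" is a list of rows, each a list of 5 numbers: the shift along the tool's x, y, z in m, then the turn about the tool's z in rad, then the finger opening in m, from 0 to 0.0854. A call has 1 to 8 rows; each row shifts and turns the pose as measured when the row begins, along the tool's axes as they then stand; what a row does not reach is not made up. A row lasts 1/8 s, in which the tool goes at most 62.5 mm and 10.7 degrees, less where a joint would pass 70% of its speed; a pose out of reach is approached as far as the arm can. A call with a gripper value outside its range is refused whole. The fingers move at their own pace and stop on an object; the grip force is fixed at half the most. Time passes only in rows, so rows that do not move let the fingers close. It gives the time, the measured TCP pose, the force and the opening at its end, in the units of the state.
- env.observe(): the state, without advancing time (a new reading comes with each control period).
- env.grab_frame(name): name is "scene" or "top"; returns the picture (384x512x3 uint8, red, green, blue); there is no depth.
- env.get_calibration(name): a dict with "fx", "fy", "cx", "cy" (pixels), "R" (3x3) and "t" (3): a world point X has camera coordinates R X + t. Camera axes: x right, y down, z forward; pixel columns grow to the right and rows downward; lengths in mm; the calibration is good to about 2 mm. A picture is of the moment at which its call begins. get_calibration takes no time and is no camera call.
- env.sign_off(): hands the job in, once; it reports no verdict.
The state is a dict: "clock": time; "joint_pos": joint angles; "joint_velocities": joint speeds; "effort": joint torques, N m; "tcp_pos": TCP position; "eef_rot": TCP orientation; "contact_force": force on the tool from outside, world axes, zero at the start; "torque": the same for the moment, N m; "grip_width": finger opening in mm.
Only numpy, scipy, OpenCV 4.12 (cv2) and the standard library are available. Lean on these libraries where they do the work, as an engineer would, in place of code of your own. Each camera call takes 0.05 s, during which the arm holds its last target.

### The job

Fit the loose grey shelf beam as the upper front beam of the small rack on the bench: hook its tabs into the four empty slots of the two front uprights, then press it down until both ends are fully home under their spring catches. Press gently, with no more than a firm finger push, so that nothing gets bent; let go of the beam and leave the other things on the bench where they are.

Things in the scene. Friction and masses are not known exactly. Their poses are not given: they have to be found in the camera images.
- beam: Loose grey steel shelf beam, a bar 24 (x) x 290 (y) x 62 (z) mm, 0.3 to 0.6 kg, standing on the bench with its hooked tabs towards the rack. Origin: centre of its underside; x towards the rack, y along it (left), z up. Grip it across the 24 mm near the middle from above. On each end face a lug sticks out 8.3 mm at x = 0, flat on top (z = 36), sloped underneath.
- tab_left (a point): Underside of the neck of the lower left tab: x = 14, y = 130, z = 14 in the beam frame, whose axes it has. Tabs are 5 mm thick (y); the neck is 6 mm high and sticks out 10.2 mm from the back face (x = 12); at its end a 4 mm thick lip hangs 12 mm below the neck, 6.2 mm from the back face. An equal tab sits 37 mm higher.
- tab_right (a point): The same at the right end, y = -130 (again with an equal tab 37 mm above).
- beam_left (a point): Middle of the beam's top face at its left end, above the left tabs (x = 0, y = 130, z = 62 in the beam frame).
- beam_right (a point): The same at the right end (y = -130).
- rack: Small grey rack fixed on the bench, 290 wide, 220 deep, 200 mm high. Origin on the bench, nominally midway between its two front uprights' front faces; x into the rack, y left, z up. Front uprights 30 mm wide at y = +-130, webs 4 mm, open behind. A lower front beam, rear beams (top z 172) and a shelf with trays (top z 117) are fitted. Catch housings: |y| 161 to 183, x -22 to 0, z 139 to 161.
- rack_seat (a point): Nominal place of the beam's origin when fully home (z = 110, back face on the uprights); rack axes, which the beam's then match. The front frame (uprights, slots, catches) was set by hand: all of it really stands up to 14 mm nearer or farther (x), 2 mm sideways and 2.5 mm up or down from this and the other rack points, so feel for it; it does not move any more.
- slot_left (a point): Nominal mid-web point at the bottom edge of the left lower slot (z = 124), where tab_left rests when home; rack axes. Slots are 31 mm high, 12 mm wide, narrowing over 45 degree shoulders to 9 mm in the lowest 3 mm; an equal slot starts 37 mm higher. Tabs go in with the beam 18 to 24 mm above its real seat; its back must then touch the uprights (2.2 mm slack) while it goes down.
- slot_right (a point): The same at the right upright (y = -130).
- rack_left (a point): Nominal place of beam_left when home; rack axes. A caught end lies at most 3.5 mm above it; an end still on its roller at least 6 mm.
- rack_right (a point): Nominal place of beam_right when home; rack axes.
- catch_left (a joint): Spring roller catch (6 mm roller, z = 150 mm) beside the left upright; 0 = at rest, up to 0.006 m when pushed outward by the beam's lug. The hooked beam rests with its lugs on the rollers about 9 mm above the real seat; some 10 N down on an end takes it past, then the roller springs back over the lug and locks it. Pressing the beam on the rack with over 40 N bends the parts.
- catch_right (a joint): The same at the right upright.
- tie_bar: A spare plain steel bar without tabs, 10 x 140 x 8 mm, lying on the bench between beam and rack; not needed. Origin under its centre, y along it.
- screwdriver: A screwdriver lying on the right of the bench; not needed.
- mallet: A hammer lying on the left of the bench; not needed.
- wrench: A wrench lying on the right; not needed.
- screw_tray: An open cardboard tray, 80 x 120 x 35 mm, on the right; not needed. Origin under its centre.
- tape_roll: A roll of clear tape, 90 mm wide and 25 mm high, on the left; not needed. Origin under its centre.
- carton: A small carton, 70 x 100 x 60 mm, on the left; not needed. Origin under its centre.

How it is judged (in metres and radians):
On the way:
1. the beam is hooked: its tabs are in the slots of both uprights and it is let down onto the catches (x of beam_left in the frame of rack_left between -0.0165 and 0.0165 m and x of beam_right in the frame of rack_right between -0.0165 and 0.0165 m and y of beam_left in the frame of rack_left between -0.006 and 0.006 m and y of beam_right in the frame of rack_right between -0.006 and 0.006 m and z of beam_left in the frame of rack_left between -0.006 and 0.014 m and z of beam_right in the frame of rack_right between -0.006 and 0.014 m).
At the end, for the whole second after the job is handed in: The beam is home in the upper front slots, at rest: both ends at most 4.8 mm above their nominal points (a caught end is never higher, one still on its roller always is) and within 16.5 mm (x) and 6 mm (y), as the front frame was set; both rollers back out (within 1.2 mm) over the lugs (x of beam_left in the frame of rack_left between -0.0165 and 0.0165 m and x of beam_right in the frame of rack_right between -0.0165 and 0.0165 m and y of beam_left in the frame of rack_left between -0.006 and 0.006 m and y of beam_right in the frame of rack_right between -0.006 and 0.006 m and z of beam_left in the frame of rack_left between -0.006 and 0.0048 m and z of beam_right in the frame of rack_right between -0.006 and 0.0048 m and value of joint each of catch_left, catch_right below 0.0012 m and linear speed of beam below 0.01 m/s); the robot touches nothing.
It fails at once if the beam is pressed on the rack with more than 40 N (contact force between beam and rack above 40 N).
It fails at once if one of the other things on the bench is pushed more than 40 mm away (distance of any of tie_bar, screwdriver, mallet, wrench, screw_tray, tape_roll, carton from where it was at the start of the episode above 0.04 m).
It also fails if it takes over 64 s, if anything falls off the work surface, if the arm or the gripper's body presses on something with over 40 N, if the wrist force passes 120 N, or if a joint passes its speed limit or range.

## Working session

There is one attempt and no reset: what is moved stays moved. The work goes in short steps, Python scripts to look and compute and a tool call to move; the robot and the scene stay as the last step left them, time stands still between calls to the robot, and variables do not carry over. Pictures are saved under pics/ and viewed, and the job is handed in when it is done.

Besides the shell and the picture viewer there is one more tool, called after ">>>" as name(argument=value, ...), one argument or row to a line, values as JSON. carry_out: Moves the arm, as the interface text tells. Its arguments: {"type":"object","properties":{"increments":{"type":"array","items":{"type":"array","items":{"type":"number"}}}},"required":["increments"]}

```bash
mkdir -p pics
python3 - <<'E'
from rig import env
import cv2
for n in("scene","top"):
    cv2.imwrite(f"pics/{n}0.png",env.grab_frame(n)[:,:,::-1])
    c=env.get_calibration(n);print(n,c)
print(env.observe())
E
```

```text
scene {'fx': 347.8286985670803, 'fy': 347.8286985670803, 'cx': 260.0693744140506, 'cy': 192.53144175829777, 'R': array([[-0.65307453,  0.75729256,  0.00128339],
       [ 0.44105614,  0.38173485, -0.81224872],
       [-0.61559983, -0.5298929 , -0.58330984]]), 't': array([ 332.71741883, -131.16873024, 1470.42303912])}
top {'fx': 496.97042641547324, 'fy': 496.97042641547324, 'cx': 256.22697854965355, 'cy': 188.70995720987793, 'R': array([[ 0.00984586, -0.99983697, -0.01513573],
       [-0.99287617, -0.00797763, -0.11888345],
       [ 0.11874332,  0.01619842, -0.99279285]]), 't': array([   5.94337637,  546.56737154, 1389.31504314])}
{'clock': 0.1, 'joint_pos': array([-1.51473115e+00,  1.04643440e-01,  9.65867871e-02,  1.56388113e+00,
       -1.74763354e-06,  1.35309765e+00]), 'joint_velocities': array([-6.36437087e-05, -1.66001373e-03,  1.54233380e-03,  4.31421102e-04,
        1.93578146e-04,  3.71336608e-04]), 'effort': array([ 4.57767077e-03, -5.58206606e+01,  5.04719639e+01,  1.30430987e-02,
       -3.85252488e-04,  3.63499183e-06]), 'tcp_pos': array([ 162.20785313, -577.37219632,  230.61969431]), 'eef_rot': array([-3.14134783e+00,  1.11488893e-03, -1.29703234e+00]), 'contact_force': array([-0.95976055, -0.67449128, -0.41079384]), 'torque': array([-0.07571225,  0.03827668, -0.00228139]), 'grip_width': 85.38745999860573}
```

View pics/scene0.png

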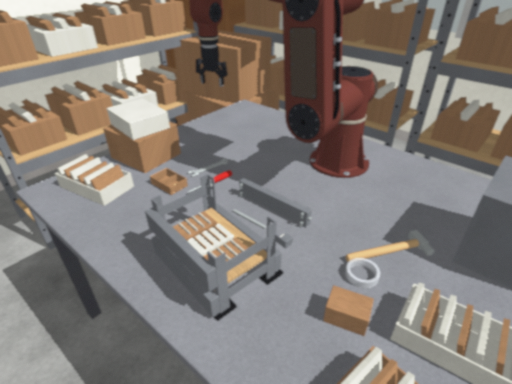

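View pics/top0.png

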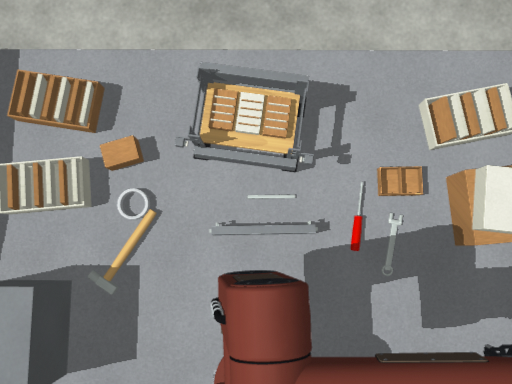

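The top view shows the beam at about (210–325, 228) and the rack front at (195, 150)–(302, 162). Next I'll zoom in to pick points.

Run:
```python
import cv2
t=cv2.imread("pics/top0.png");s=cv2.imread("pics/scene0.png")
cv2.imwrite("pics/t_beam.png",cv2.resize(t[205:245,200:335],None,fx=5.9,fy=5.9,interpolation=cv2.INTER_CUBIC))
cv2.imwrite("pics/t_rack.png",cv2.resize(t[60:180,170:325],None,fx=5,fy=5,interpolation=cv2.INTER_CUBIC))
cv2.imwrite("pics/s_all.png",cv2.resize(s[160:320,140:325],None,fx=3.7,fy=3.7,interpolation=cv2.INTER_CUBIC))
```

```text
(no output)
```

View pics/t_beam.png

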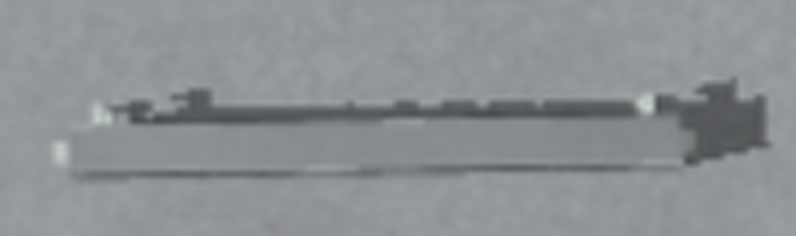

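View pics/t_rack.png

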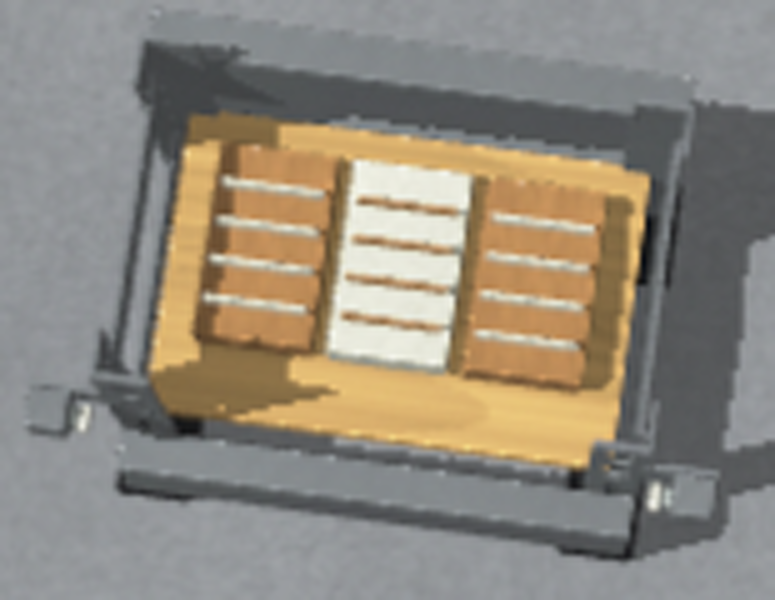

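View pics/s_all.png

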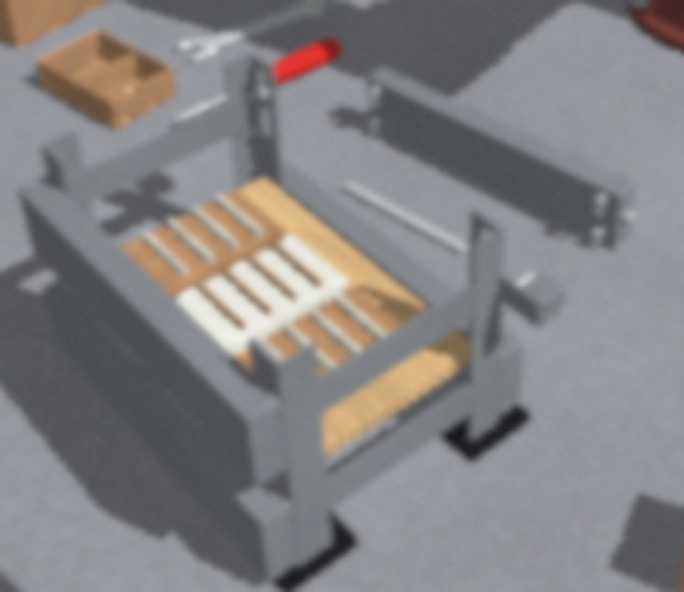

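```bash
cat > h.py <<'E'
import numpy as np, cv2
from rig import env
from scipy.optimize import least_squares
C={n:env.get_calibration(n) for n in("scene","top")}
def proj(n,X):
    c=C[n];p=np.atleast_2d(X)@c["R"].T+c["t"]
    return np.c_[c["fx"]*p[:,0]/p[:,2]+c["cx"],c["fy"]*p[:,1]/p[:,2]+c["cy"]]
def body(q,P):
    x,y,a=q[:3];P=np.atleast_2d(P)
    return np.c_[x+np.cos(a)*P[:,0]-np.sin(a)*P[:,1],y+np.sin(a)*P[:,0]+np.cos(a)*P[:,1],P[:,2]+(q[3] if len(q)>3 else 0)]
def back(n,uv,z):
    c=C[n];d=c["R"].T@np.array([(uv[0]-c["cx"])/c["fx"],(uv[1]-c["cy"])/c["fy"],1]);o=-c["R"].T@c["t"]
    return o+d*(z-o[2])/d[2]
def uncrop(p,off,s): return (np.array(p)+.5)/s-.5+np.array(off)
def draw(img,n,q,segs,s,off,col):
    for a,b in segs:
        p=proj(n,body(q,[a,b])); p=(p-np.array(off)+.5)*s-.5
        cv2.line(img,*[tuple(int(v) for v in np.round(k)) for k in p],col,1,cv2.LINE_AA)
def box(x0,x1,y0,y1,z0,z1):
    S=[]
    for a in(z0,z1): S+=[((x0,y0,a),(x1,y0,a)),((x1,y0,a),(x1,y1,a)),((x1,y1,a),(x0,y1,a)),((x0,y1,a),(x0,y0,a))]
    S+=[((x,y,z0),(x,y,z1)) for x in(x0,x1) for y in(y0,y1)]
    return S
beam=box(-12,12,-145,145,0,62)
E
python3 - <<'E'
from h import *
for n in C: print(n,-C[n]["R"].T@C[n]["t"])
u=lambda *p:uncrop(p,(200,205),5.9)
for p in[(68,172),(72,122),(688,162),(682,114)]: print(back("top",u(*p),62).round(1))
v=lambda *p:uncrop(p,(170,60),5)
print("housings")
for p in[(28,390),(72,387),(66,435),(30,432),(668,468),(718,472),(710,515),(672,512)]: print(back("top",v(*p),161).round(1))
print("uprights front top edge")
for p in[(96,375),(150,385),(595,445),(650,450)]:print(back("top",v(*p),200).round(1))
E
```

```text
scene [1180.33421013  577.27398341  750.74358542]
top [ 377.64331779  -12.20198461 1444.3698074 ]
[416.1 134.3  62. ]
[439.6 132.9  62. ]
[ 423.5 -156.8   62. ]
[ 446.  -154.1   62. ]
housings
[665.3 224.  161. ]
[667.1 200.8 161. ]
[641.3 203.2 161. ]
[642.8 222.3 161. ]
[ 625.8 -113.4  161. ]
[ 623.9 -139.6  161. ]
[ 601.  -135.3  161. ]
[ 602.5 -115.5  161. ]
uprights front top edge
[664.6 182.2 200. ]
[659.6 154.3 200. ]
[629.9 -73.3 200. ]
[ 627.5 -101.2  200. ]
```

```bash
cat > ov.py <<'E'
from h import *
import sys
qb=[431,-11,0.022];qr=[644.6,42,-0.12]
if len(sys.argv)>1: qb=eval(sys.argv[1]);qr=eval(sys.argv[2])
fr=box(-22,0,161,183,139,161)+box(-22,0,-183,-161,139,161)
for y in(130,-130): fr+=[((0,y-15,0),(0,y-15,200)),((0,y+15,0),(0,y+15,200)),((0,y-15,200),(0,y+15,200))]
fr+=[((0,-130,124),(0,-130,155)),((0,130,124),(0,130,155)),((0,-130,161),(0,-130,192)),((0,130,161),(0,130,192))]
for n,src,off,sz,s,m in[("top","pics/top0.png",(170,125),(160,120),5,"t"),("scene","pics/scene0.png",(195,165),(125,130),4.6,"s")]:
    I=cv2.imread(src);I=I[off[1]:off[1]+sz[1],off[0]:off[0]+sz[0]]
    I=cv2.resize(I,None,fx=s,fy=s,interpolation=cv2.INTER_CUBIC)
    draw(I,n,qb,beam,s,off,(0,255,0));draw(I,n,qr,fr,s,off,(0,0,255))
    cv2.imwrite(f"pics/ov_{m}{sys.argv[3] if len(sys.argv)>3 else 0}.png",I)
E
python3 ov.py
```

```text
(no output)
```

View pics/ov_t0.png

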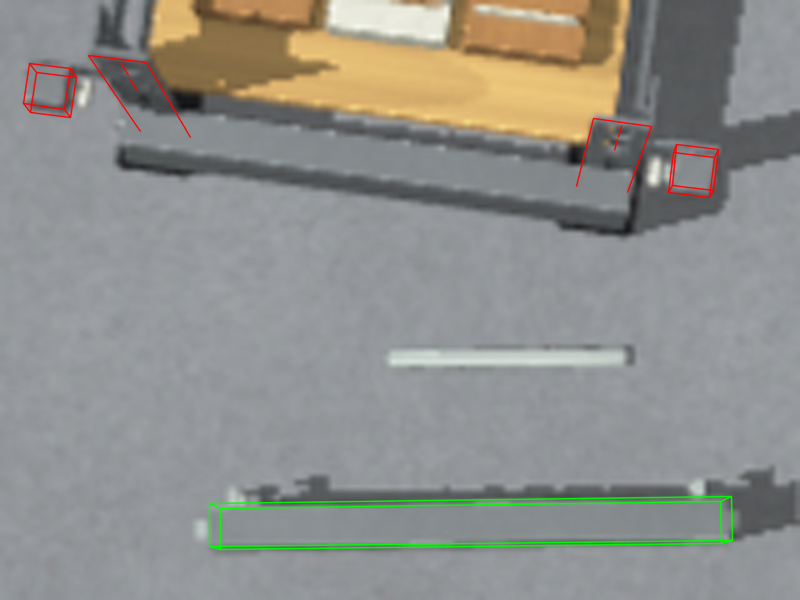

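View pics/ov_s0.png

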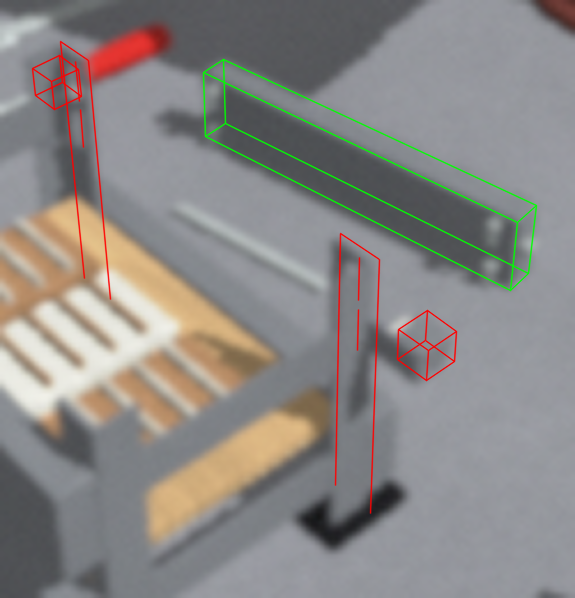

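Run:
```python
import cv2,numpy as np
s=cv2.imread("pics/scene0.png")
a=cv2.resize(s[205:285,250:300],None,fx=7,fy=7,interpolation=cv2.INTER_CUBIC)
b=cv2.resize(s[165:245,190:240],None,fx=7,fy=7,interpolation=cv2.INTER_CUBIC)
I=np.hstack([a,b]);cv2.imwrite("pics/z1.png",cv2.convertScaleAbs(I,alpha=1.5))
t=cv2.imread("pics/top0.png")
a=cv2.resize(t[125:175,172:212],None,fx=9,fy=9,interpolation=cv2.INTER_CUBIC)
b=cv2.resize(t[125:175,280:320],None,fx=9,fy=9,interpolation=cv2.INTER_CUBIC)
cv2.imwrite("pics/z2.png",cv2.convertScaleAbs(np.hstack([a,b]),alpha=1.5))
```

```text
(no output)
```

View pics/z1.png

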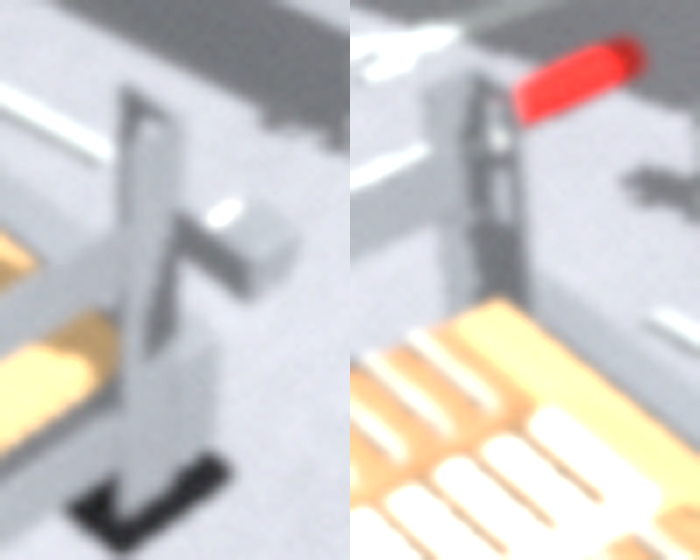

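View pics/z2.png

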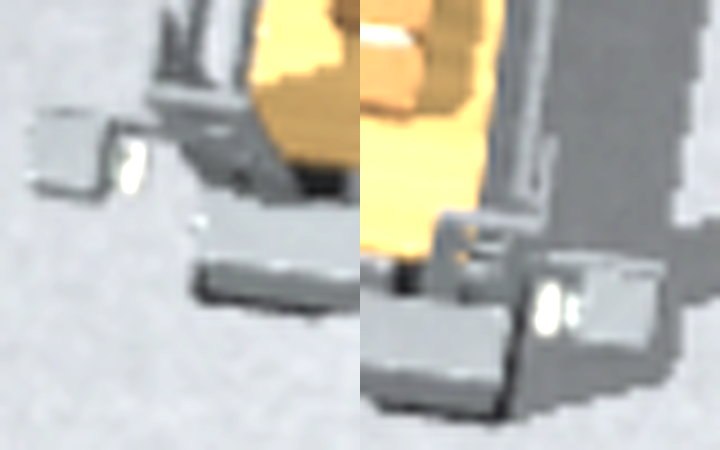

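Run:
```python
import cv2,numpy as np
s=cv2.imread("pics/scene0.png")
a=cv2.resize(s[170:210,230:280],None,fx=8,fy=8,interpolation=cv2.INTER_CUBIC)
b=cv2.resize(s[195:235,270:320],None,fx=8,fy=8,interpolation=cv2.INTER_CUBIC)
t=cv2.imread("pics/top0.png")
c=cv2.resize(t[210:250,200:250],None,fx=8,fy=8,interpolation=cv2.INTER_CUBIC)
d=cv2.resize(t[210:250,285:335],None,fx=8,fy=8,interpolation=cv2.INTER_CUBIC)
cv2.imwrite("pics/z3.png",cv2.convertScaleAbs(np.hstack([a,b]),alpha=1.5))
cv2.imwrite("pics/z4.png",cv2.convertScaleAbs(np.hstack([c,d]),alpha=1.5))
```

```text
(no output)
```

View pics/z3.png

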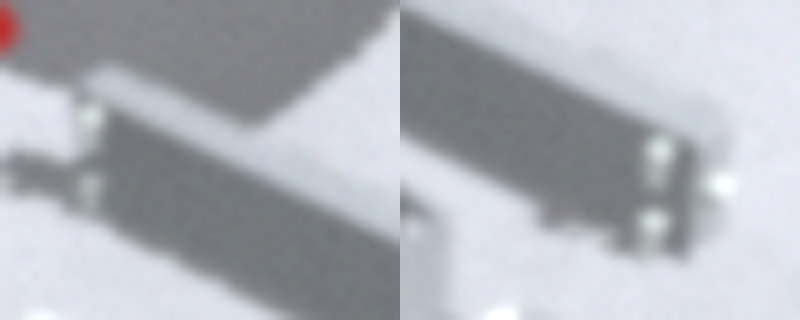

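View pics/z4.png

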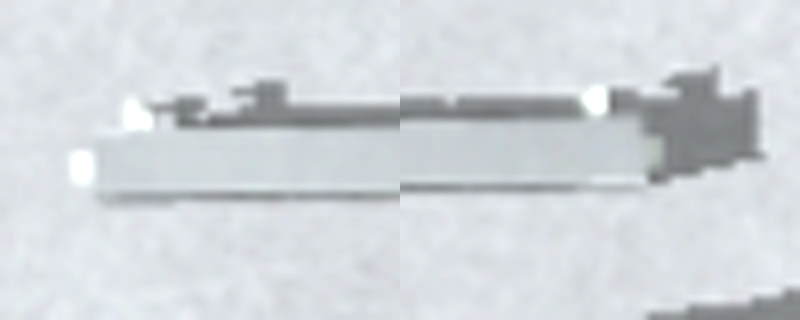

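```bash
cat > fit.py <<'E'
from h import *
def U(x,y,off,s,d=0): return uncrop((x-d,y),off,s)
L=[]
def add(n,uv,P): L.append((n,uv,P))
a=lambda x,y:U(x,y,(200,210),8);b=lambda x,y:U(x,y,(285,210),8,400)
c=lambda x,y:U(x,y,(230,170),8);d=lambda x,y:U(x,y,(270,195),8,400)
add("top",a(97,190),(-12,145,62));add("top",a(98,133),(12,145,62));add("top",b(643,120),(12,-145,62));add("top",b(648,182),(-12,-145,62))
add("top",a(137,113),(19,130,57));add("top",b(595,100),(19,-130,57))
add("top",a(82,167),(0,149,36));add("top",b(655,155),(0,-149,36))
add("scene",c(80,88),(12,-145,62));add("scene",c(105,65),(-12,-145,62))
add("scene",d(692,145),(12,145,62));add("scene",d(690,258),(12,145,0));add("scene",d(735,110),(-12,145,62))
add("scene",d(720,183),(0,149,34))
B=L;L=[]
a=lambda x,y:U(x,y,(172,125),9);b=lambda x,y:U(x,y,(280,125),9,360)
c=lambda x,y:U(x,y,(250,205),7);d=lambda x,y:U(x,y,(190,165),7,350)
add("top",a(40,112),(0,183,161));add("top",a(108,112),(0,161,161));add("top",a(102,190),(-22,161,161));add("top",a(35,185),(-22,183,161))
add("top",b(583,262),(0,-161,161));add("top",b(665,270),(0,-183,161));add("top",b(655,345),(-22,-183,161));add("top",b(580,335),(-22,-161,161))
add("top",a(150,95),(2,145,200));add("top",a(243,105),(2,115,200));add("top",b(443,215),(2,-115,200));add("top",b(545,222),(2,-145,200))
add("scene",c(125,88),(2,115,200));add("scene",c(182,120),(2,145,200));add("scene",c(298,240),(0,183,161));add("scene",c(250,300),(0,183,139)) if 0 else None
add("scene",c(298,240),(-22,183,161)) ;add("scene",c(250,300),(0,183,139));add("scene",d(472,75),(2,-115,200)) if 0 else None
R=L
def fit(L,q0,ns=("top","scene")):
    L=[l for l in L if l[0] in ns]
    f=lambda q:np.concatenate([proj(n,body(q,P))[0]-uv for n,uv,P in L])
    r=least_squares(f,q0,loss="soft_l1");return r.x,f(r.x).reshape(-1,2)
for nm,L,q in(("beam",B,[431,-11,.02,0]),("rack",R,[644,42,-.12,0])):
    for ns in(("top","scene"),("top",)):
        q_,r=fit(L,q if len(ns)>1 else q[:3],ns);print(nm,ns,q_.round(3));print(r.round(1).tolist())
E
python3 fit.py
```

```text
beam ('top', 'scene') [ 4.2974e+02 -1.0619e+01  2.5000e-02  3.2000e-01]
[[-0.5, 1.2], [-0.7, -0.4], [0.7, -0.4], [0.3, 0.5], [0.0, -0.4], [1.0, -0.3], [0.9, 0.1], [-0.2, -0.1], [-0.7, -0.5], [0.7, -0.5], [1.3, -0.2], [0.0, 0.6], [0.1, 0.5], [0.2, 0.6]]
beam ('top',) [ 4.29642e+02 -1.00910e+01  2.40000e-02]
[[-0.7, 1.1], [-0.8, -0.4], [0.5, -0.3], [0.1, 0.6], [-0.2, -0.4], [0.8, -0.2], [0.7, 0.0], [-0.4, -0.0]]
rack ('top', 'scene') [ 6.4509e+02  4.1121e+01 -1.2600e-01 -2.1390e+00]
[[-0.1, -0.2], [0.5, 0.9], [-0.1, 0.3], [-0.8, -0.2], [0.8, 0.0], [0.0, 0.2], [0.1, 0.1], [0.1, 0.1], [-0.3, -0.6], [0.9, -0.2], [-0.2, -0.7], [0.1, 0.0], [0.0, -0.9], [0.3, 0.4], [-5.3, 2.6], [0.9, -1.5], [1.1, 0.6]]
rack ('top',) [ 6.44591e+02  4.12660e+01 -1.25000e-01]
[[-0.3, -0.2], [0.3, 0.9], [-0.3, 0.3], [-1.1, -0.2], [0.8, 0.0], [0.0, 0.3], [0.1, 0.1], [0.1, 0.2], [-0.5, -0.5], [0.7, -0.1], [-0.2, -0.7], [0.1, 0.0]]
```

```bash
cat > go.py <<'E'
import sys,numpy as np
from rig import env
# target x y z yaw(tool), n rows
o=env.observe();p=o["tcp_pos"];R=o["eef_rot"];yaw=R[2]
print("t",round(o["clock"],2),"p",p.round(2),"rpy",R.round(4),"F",o["contact_force"].round(1),"M",o["torque"].round(2),"w",round(o["grip_width"],1))
if len(sys.argv)>1:
    T=np.array([float(v) for v in sys.argv[1:5]]);n=int(sys.argv[5])
    d=(T[:3]-p)/n/1000;dy=(T[3]-yaw)/n
    for k in range(n):
        a=yaw+dy*k;print([round(v,4) for v in(np.cos(a)*d[0]+np.sin(a)*d[1],np.sin(a)*d[0]-np.cos(a)*d[1],-d[2],-dy)])
E
python3 go.py 430 -10.3 180 0.0245 11
```

```text
t 0.1 p [ 162.21 -577.37  230.62] rpy [-3.1413e+00  1.1000e-03 -1.2970e+00] F [-1.  -0.7 -0.4] M [-0.08  0.04 -0.  ] w 85.4
[np.float64(-0.0431), np.float64(-0.0374), np.float64(0.0046), np.float64(-0.1201)]
[np.float64(-0.0383), np.float64(-0.0423), np.float64(0.0046), np.float64(-0.1201)]
[np.float64(-0.0329), np.float64(-0.0465), np.float64(0.0046), np.float64(-0.1201)]
[np.float64(-0.0271), np.float64(-0.0502), np.float64(0.0046), np.float64(-0.1201)]
[np.float64(-0.0209), np.float64(-0.053), np.float64(0.0046), np.float64(-0.1201)]
[np.float64(-0.0144), np.float64(-0.0552), np.float64(0.0046), np.float64(-0.1201)]
[np.float64(-0.0077), np.float64(-0.0565), np.float64(0.0046), np.float64(-0.1201)]
[np.float64(-0.0008), np.float64(-0.057), np.float64(0.0046), np.float64(-0.1201)]
[np.float64(0.006), np.float64(-0.0567), np.float64(0.0046), np.float64(-0.1201)]
[np.float64(0.0127), np.float64(-0.0556), np.float64(0.0046), np.float64(-0.1201)]
[np.float64(0.0193), np.float64(-0.0536), np.float64(0.0046), np.float64(-0.1201)]
```

>>> carry_out(
  increments=[
    [-0.043,-0.037,0.004,-0.12,0.085],
    [-0.038,-0.042,0.004,-0.12,0.085],
    [-0.033,-0.046,0.004,-0.12,0.085],
    [-0.027,-0.05,0.004,-0.12,0.085],
    [-0.021,-0.053,0.004,-0.12,0.085],
    [-0.014,-0.055,0.004,-0.12,0.085],
  ],
)

```text
clock: 0.85
tcp_pos: [306.5, -260.8, 202.6]
eef_rot: [-3.136, 0.004, -0.561]
contact_force: [1.1, 1.0, 0.2]
grip_width: 84.7
```

```bash
sed -i 's/round(v,4) for v/round(float(v),4) for v/' go.py; python3 go.py 430 -10.3 150 0.0245 7
```

```text
t 0.85 p [ 306.49 -260.8   202.65] rpy [-3.1361  0.004  -0.5608] F [1.1 1.  0.2] M [ 0.07 -0.08  0.03] w 84.7
[-0.0041, -0.0397, 0.0075, -0.0836]
[-0.0008, -0.0399, 0.0075, -0.0836]
[0.0026, -0.0398, 0.0075, -0.0836]
[0.0059, -0.0395, 0.0075, -0.0836]
[0.0092, -0.0388, 0.0075, -0.0836]
[0.0124, -0.0379, 0.0075, -0.0836]
[0.0155, -0.0368, 0.0075, -0.0836]
```

>>> carry_out(
  increments=[
    [-0.004,-0.04,0.0075,-0.0836,0.085],
    [-0.001,-0.04,0.0075,-0.0836,0.085],
    [0.0026,-0.04,0.0075,-0.0836,0.085],
    [0.006,-0.0395,0.0075,-0.0836,0.085],
    [0.009,-0.039,0.0075,-0.0836,0.085],
    [0.0124,-0.038,0.0075,-0.0836,0.085],
    [0.0155,-0.037,0.0075,-0.0836,0.085],
    [0,0,0,0,0.085],
  ],
)

```text
clock: 1.85
tcp_pos: [430.1, 4.9, 148.2]
eef_rot: [-3.135, 0.001, 0.05]
contact_force: [-0.6, 0.1, 0.3]
grip_width: 85.3
```

```bash
python3 go.py 430 -10.3 100 0.0245 2;  python3 - <<'E'
from h import *
cv2.imwrite("pics/s1.png",cv2.resize(env.grab_frame("scene")[100:260,180:360,::-1],None,fx=4,fy=3.7))
E
```

```text
t 1.85 p [430.12   4.95 148.23] rpy [-3.1347e+00  8.0000e-04  5.0500e-02] F [-0.6  0.1  0.3] M [-0.06  0.1  -0.02] w 85.3
[-0.0004, 0.0076, 0.0241, 0.013]
[-0.0003, 0.0076, 0.0241, 0.013]
```

View pics/s1.png

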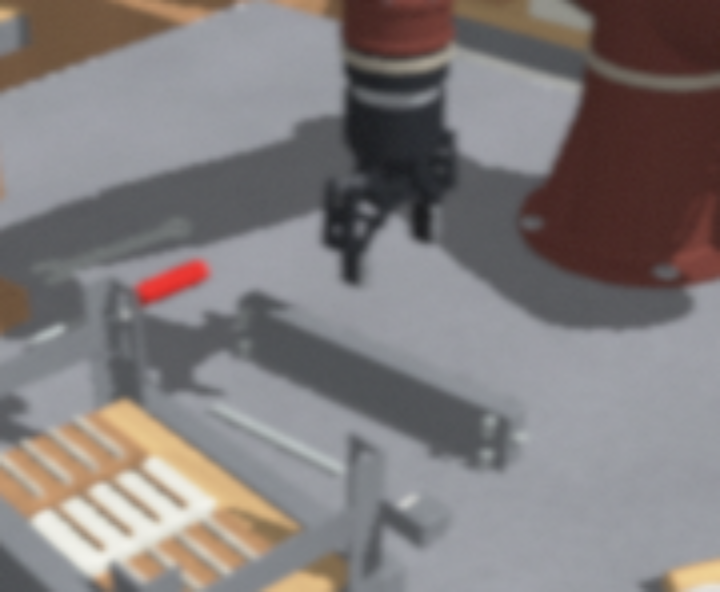

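>>> carry_out(
  increments=[
    [0,0.0076,0.024,0.013,0.085],
    [0,0.0076,0.024,0.013,0.085],
    [0,0,0,0,0.085],
  ],
)

```text
clock: 2.28
tcp_pos: [430.2, -13.5, 100.0]
eef_rot: [-3.136, 0.0, 0.018]
contact_force: [-0.2, 0.2, 0.1]
grip_width: 85.0
```

```bash
python3 go.py 430 -10.3 28 0.0245 4
```

```text
t 2.27 p [430.19 -13.45 100.04] rpy [-3.1361e+00  3.0000e-04  1.7600e-02] F [-0.2  0.2  0.1] M [ 0.   -0.    0.04] w 85.0
[-0.0, -0.0008, 0.018, -0.0017]
[-0.0, -0.0008, 0.018, -0.0017]
[-0.0, -0.0008, 0.018, -0.0017]
[-0.0, -0.0008, 0.018, -0.0017]
```

>>> carry_out(
  increments=[
    [0,-0.0008,0.018,-0.0017,0.085],
    [0,-0.0008,0.018,-0.0017,0.085],
    [0,-0.0008,0.018,-0.0017,0.085],
    [0,-0.0008,0.014,-0.0017,0.085],
    [0,0,0.002,0,0.085],
  ],
)

```text
clock: 2.9
tcp_pos: [430.6, -10.3, 27.2]
eef_rot: [-3.137, -0.002, 0.024]
contact_force: [-0.3, -1.0, -0.4]
grip_width: 84.8
```

```bash
python3 go.py 430 -10.3 28 0.0245 1
```

```text
t 2.9 p [430.56 -10.3   27.19] rpy [-3.1368e+00 -1.5000e-03  2.3600e-02] F [-0.3 -1.  -0.4] M [-0.06  0.06 -0.01] w 84.8
[-0.0006, -0.0, -0.0008, -0.0009]
```

>>> carry_out(
  increments=[
    [0,0,0,0,0.01],
    [0,0,0,0,0.01],
    [0,0,0,0,0.01],
    [0,0,0,0,0.01],
    [0,0,0,0,0.01],
    [0,0,0,0,0.01],
  ],
)

```text
clock: 3.65
tcp_pos: [431.4, -10.5, 28.6]
eef_rot: [-3.137, -0.003, 0.024]
contact_force: [-0.9, 0.3, -0.9]
grip_width: 22.9
```

```bash
python3 go.py
```

```text
t 3.65 p [431.36 -10.53  28.56] rpy [-3.1375e+00 -3.1000e-03  2.3800e-02] F [-0.9  0.3 -0.9] M [-0.02  0.1   0.01] w 22.9
```

>>> carry_out(
  increments=[
    [0,0,-0.005,0,0.01],
    [0,0,-0.015,0,0.01],
    [0,0,-0.025,0,0.01],
    [0,0,-0.025,0,0.01],
    [0,0,-0.025,0,0.01],
    [0,0,-0.02,0,0.01],
    [0,0,-0.01,0,0.01],
  ],
)

```text
clock: 4.53
tcp_pos: [429.6, -10.5, 159.9]
eef_rot: [-3.136, -0.001, 0.024]
contact_force: [0.3, 0.5, -4.8]
grip_width: 23.5
```

```bash
python3 go.py 585 48.5 165 -0.1255 8;python3 - <<'E'
from h import *
cv2.imwrite("pics/s2.png",cv2.resize(env.grab_frame("scene")[100:260,180:360,::-1],None,fx=4,fy=3.7))
E
```

```text
t 4.53 p [429.59 -10.53 159.91] rpy [-3.1365e+00 -1.2000e-03  2.3800e-02] F [ 0.3  0.5 -4.8] M [-0.04 -0.04  0.01] w 23.5
[0.0196, -0.0069, -0.0006, 0.0187]
[0.0195, -0.0073, -0.0006, 0.0187]
[0.0193, -0.0076, -0.0006, 0.0187]
[0.0192, -0.008, -0.0006, 0.0187]
[0.019, -0.0084, -0.0006, 0.0187]
[0.0189, -0.0087, -0.0006, 0.0187]
[0.0187, -0.0091, -0.0006, 0.0187]
[0.0185, -0.0094, -0.0006, 0.0187]
```

View pics/s2.png

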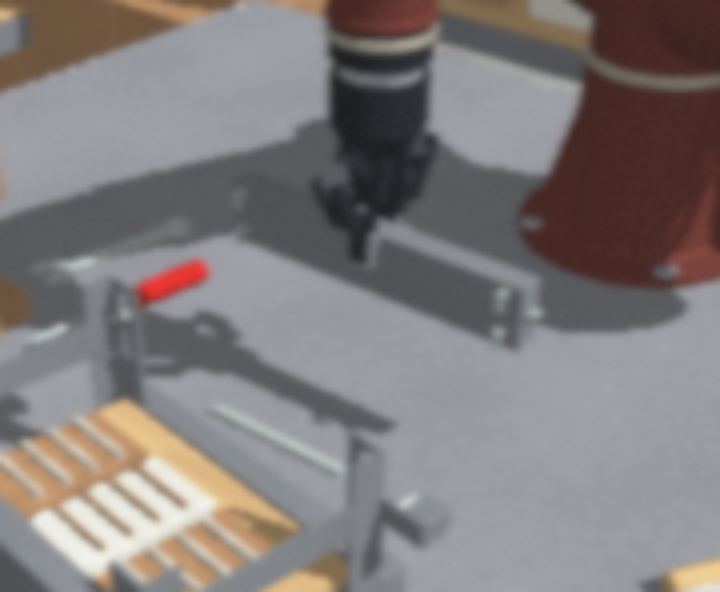

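>>> carry_out(
  increments=[
    [0.0195,-0.007,-0.0006,0.0187,0.01],
    [0.0195,-0.007,-0.0006,0.0187,0.01],
    [0.0195,-0.0076,-0.0006,0.0187,0.01],
    [0.019,-0.008,-0.0006,0.0187,0.01],
    [0.019,-0.008,-0.0006,0.0187,0.01],
    [0.014,-0.0065,-0.0006,0.014,0.01],
    [0.008,-0.004,0,0.008,0.01],
    [0,0,0,0,0.01],
  ],
)

```text
clock: 5.58
tcp_pos: [550.9, 36.2, 160.4]
eef_rot: [-3.136, 0.006, -0.096]
contact_force: [-1.1, 0.1, -5.7]
grip_width: 23.5
```

```bash
python3 go.py 590 48 160 -0.1255 2;python3 - <<'E'
from h import *
cv2.imwrite("pics/scene3.png",env.grab_frame("scene")[:,:,::-1]);cv2.imwrite("pics/top3.png",env.grab_frame("top")[:,:,::-1])
t=cv2.imread("pics/top3.png")
cv2.imwrite("pics/t3.png",cv2.resize(t[110:220,165:325],None,fx=5,fy=5,interpolation=cv2.INTER_CUBIC))
t=cv2.imread("pics/scene3.png")
cv2.imwrite("pics/s3.png",cv2.resize(t[120:250,180:320],None,fx=4.6,fy=4.6,interpolation=cv2.INTER_CUBIC))
E
```

```text
t 5.58 p [550.9   36.15 160.39] rpy [-3.1362  0.0057 -0.0958] F [-1.1  0.1 -5.7] M [-0.02 -0.03  0.04] w 23.5
[0.0189, -0.0078, 0.0002, 0.0148]
[0.0188, -0.008, 0.0002, 0.0148]
```

View pics/t3.png

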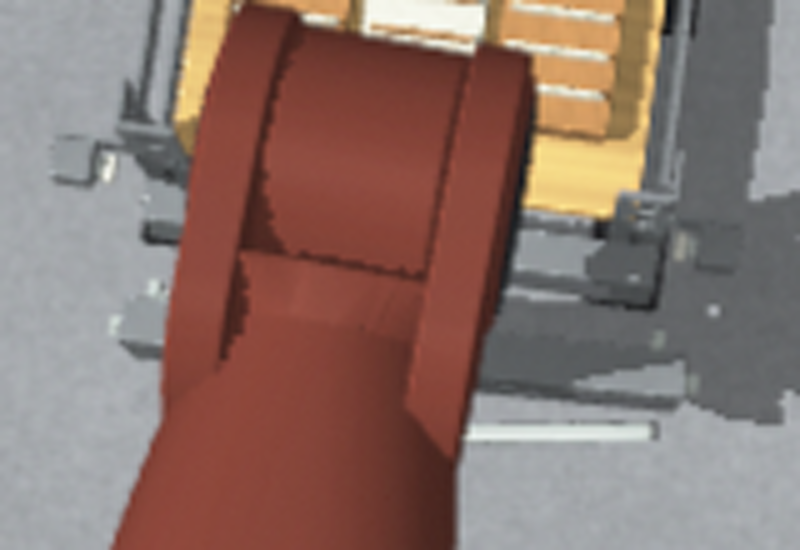

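View pics/s3.png

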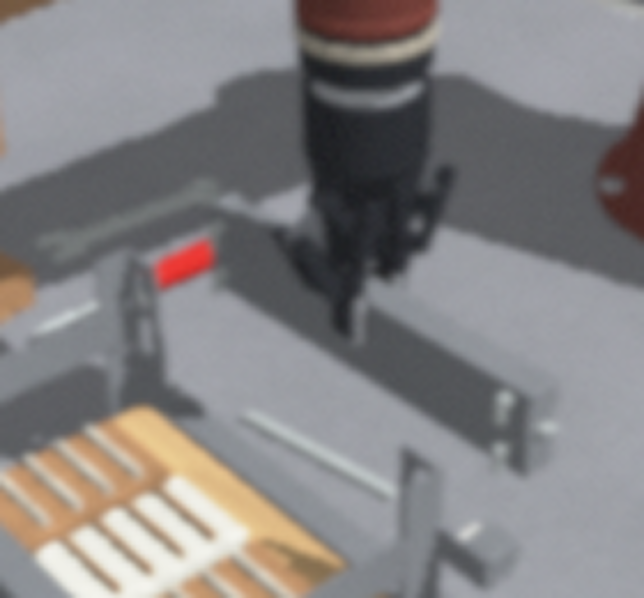

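>>> carry_out(
  increments=[
    [0.016,-0.007,0,0.0148,0.01],
    [0.016,-0.007,0,0.0148,0.01],
    [0.005,-0.002,0,0,0.01],
    [0,0,0,0,0.01],
  ],
)

```text
clock: 6.18
tcp_pos: [587.9, 47.2, 160.8]
eef_rot: [-3.137, 0.007, -0.127]
contact_force: [-0.3, -0.2, -5.5]
grip_width: 23.2
```

```bash
cat > snap.py <<'E'
import sys
from h import *
k=sys.argv[1]
cv2.imwrite(f"pics/scene{k}.png",env.grab_frame("scene")[:,:,::-1]);cv2.imwrite(f"pics/top{k}.png",env.grab_frame("top")[:,:,::-1])
t=cv2.imread(f"pics/top{k}.png");s=cv2.imread(f"pics/scene{k}.png")
z=lambda i,a,b,w,h,f:cv2.resize(i[b:b+h,a:a+w],None,fx=f,fy=f,interpolation=cv2.INTER_CUBIC)
cv2.imwrite(f"pics/t{k}.png",cv2.convertScaleAbs(np.hstack([z(t,170,125,45,60,8.5),z(t,275,130,45,60,8.5)]),alpha=1.4))
cv2.imwrite(f"pics/s{k}.png",cv2.convertScaleAbs(np.hstack([z(s,190,155,50,80,7),z(s,245,185,50,80,7)]),alpha=1.4))
E
python3 go.py 600 47 160 -0.1255 2; python3 snap.py 4
```

```text
t 6.17 p [587.93  47.25 160.8 ] rpy [-3.137   0.0066 -0.1266] F [-0.3 -0.2 -5.5] M [0.01 0.02 0.01] w 23.2
[0.006, -0.0006, 0.0004, -0.0006]
[0.006, -0.0006, 0.0004, -0.0006]
```

View pics/t4.png

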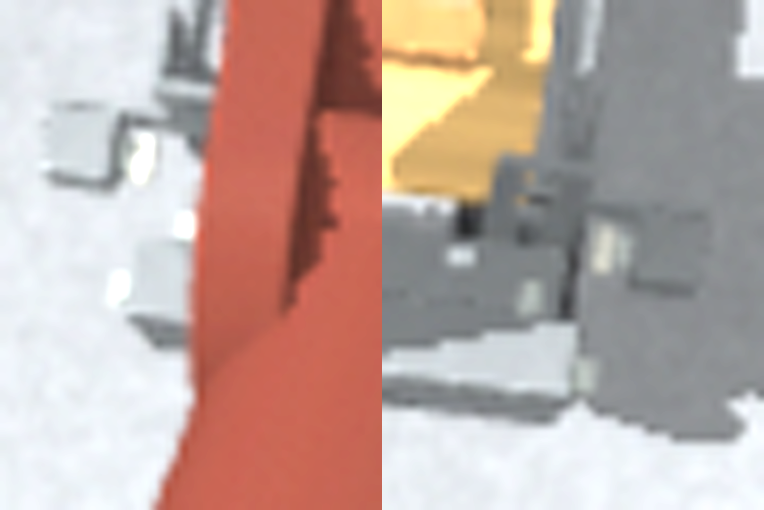

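View pics/s4.png

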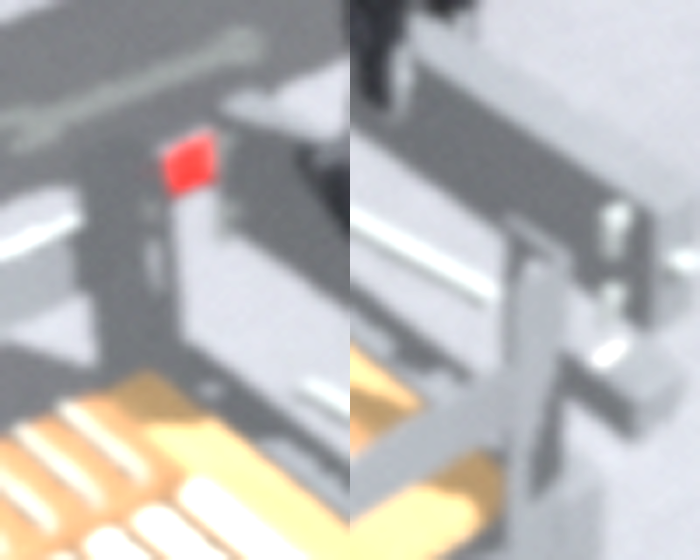

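Run:
```python
from h import *
q=np.array([644.8,41.2]);a=-.1255
R=np.array([[np.cos(a),-np.sin(a)],[np.sin(a),np.cos(a)]])
u=lambda x,y:uncrop((x,y),(170,125),8.5)
v=lambda x,y:uncrop((x-382.5,y),(275,130),8.5)
for nm,p,z in[("rollL",u(143,158),153),("rollR",v(605,245),153),("lugL",u(120,287),165.),("lugR",v(583,375),165.),("tabL",u(185,225),187),("tabR",v(460,255),187),
 ("houL",u(80,135),161),("houR",v(673,245),161)]:
    print(nm,(R.T@(back("top",p,z)[:2]-q)).round(1))
# expected for beam centred at tcp
p=np.array([587.9,47.2]);print("tcp local",(R.T@(p-q)).round(1))
```

```text
rollL [-11.8 153.8]
rollR [ -12.5 -151.5]
lugL [-55.1 152.5]
lugR [ -55.7 -149.2]
tabL [-37.1 131.7]
tabR [ -27.8 -106.9]
houL [ -8.8 172.9]
houR [ -11.2 -171.8]
tcp local [-57.2  -1.2]
```

>>> carry_out(
  increments=[
    [0.006,0,0.001,0,0.01],
    [0.008,0,0.001,0,0.01],
    [0.006,0,0,0,0.01],
    [0,0,0,0,0.01],
  ],
)

```text
clock: 6.78
tcp_pos: [608.6, 44.1, 158.7]
eef_rot: [-3.137, 0.006, -0.127]
contact_force: [-0.4, 0.5, -5.5]
grip_width: 23.0
```

```bash
python3 go.py;python3 snap.py 5
python3 - <<'E'
import numpy as np
from rig import env
q=np.array([644.8,41.2]);a=-.1255
R=np.array([[np.cos(a),-np.sin(a)],[np.sin(a),np.cos(a)]]);print(R.T@(env.observe()["tcp_pos"][:2]-q))
E
```

```text
t 6.78 p [608.58  44.07 158.74] rpy [-3.1371  0.0063 -0.1271] F [-0.4  0.5 -5.5] M [-0.02  0.02  0.02] w 23.0
[-36.75312168  -1.58254257]
```

View pics/t5.png

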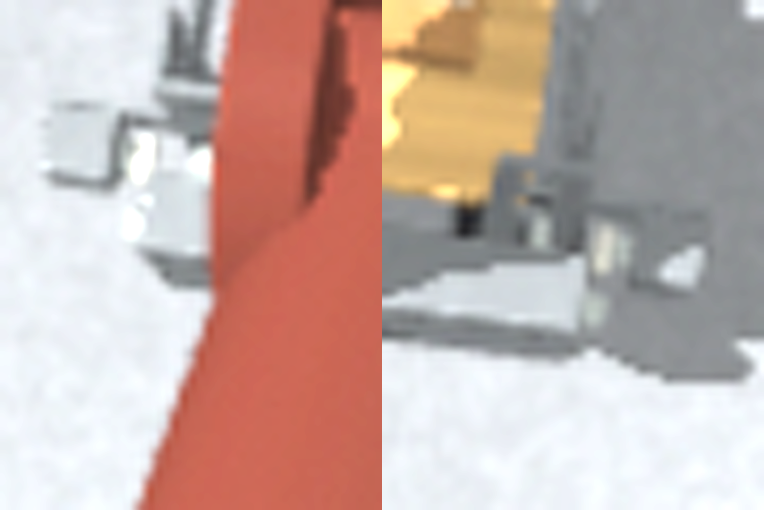

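View pics/s5.png

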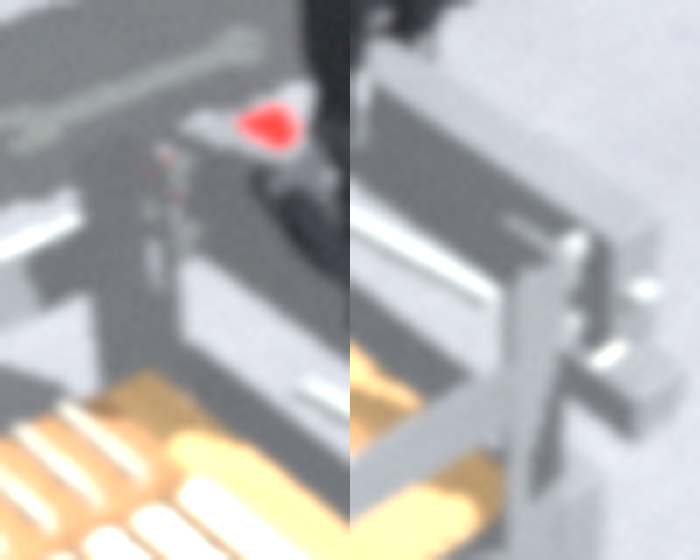

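>>> carry_out(
  increments=[
    [0.004,0,0,0,0.01],
    [0.004,0,0,0,0.01],
    [0,0,0,0,0.01],
  ],
)

```text
clock: 7.25
tcp_pos: [616.5, 43.3, 158.8]
eef_rot: [-3.137, 0.007, -0.127]
contact_force: [0.0, 0.2, -5.7]
grip_width: 23.3
```

>>> carry_out(
  increments=[
    [0.004,0,0,0,0.01],
    [0.003,0,0,0,0.01],
    [0,0,0,0,0.01],
  ],
)

```text
clock: 7.62
tcp_pos: [623.9, 42.3, 158.7]
eef_rot: [-3.137, 0.007, -0.127]
contact_force: [0.1, 0.3, -5.6]
grip_width: 23.3
```

>>> carry_out(
  increments=[
    [0.003,0,0,0,0.01],
    [0,0,0,0,0.01],
  ],
)

```text
clock: 7.88
tcp_pos: [627.1, 41.9, 158.7]
eef_rot: [-3.137, 0.007, -0.127]
contact_force: [0.1, -0.1, -5.3]
grip_width: 23.5
```

>>> carry_out(
  increments=[
    [0.003,0,0,0,0.01],
    [0,0,0,0,0.01],
  ],
)

```text
clock: 8.12
tcp_pos: [630.1, 41.5, 158.6]
eef_rot: [-3.137, 0.007, -0.127]
contact_force: [-0.6, 0.5, -5.9]
grip_width: 23.1
```

>>> carry_out(
  increments=[
    [0.002,0,0,0,0.01],
    [0,0,0,0,0.01],
  ],
)

```text
clock: 8.38
tcp_pos: [630.3, 41.5, 158.4]
eef_rot: [-3.137, 0.011, -0.128]
contact_force: [-1.7, 0.2, -5.1]
grip_width: 23.1
```

```bash
python3 go.py;python3 snap.py 6
```

```text
t 8.38 p [630.32  41.53 158.45] rpy [-3.1373  0.011  -0.1276] F [-1.7  0.2 -5.1] M [-0.09  0.26 -0.25] w 23.1
```

View pics/t6.png

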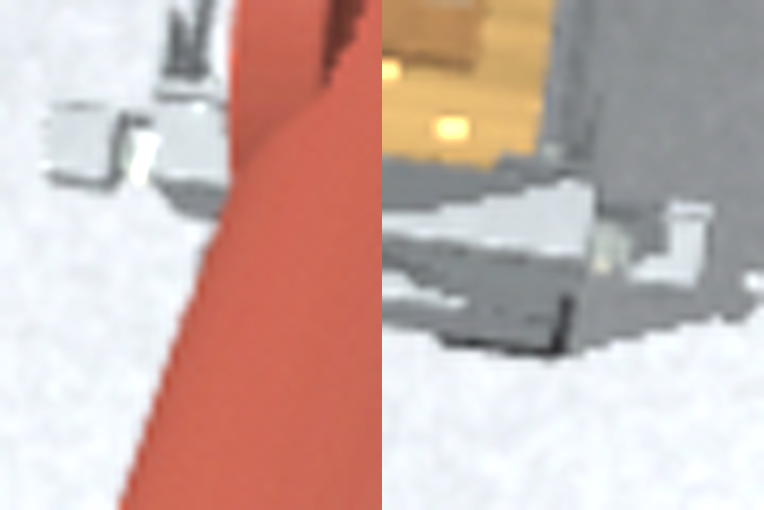

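View pics/s6.png

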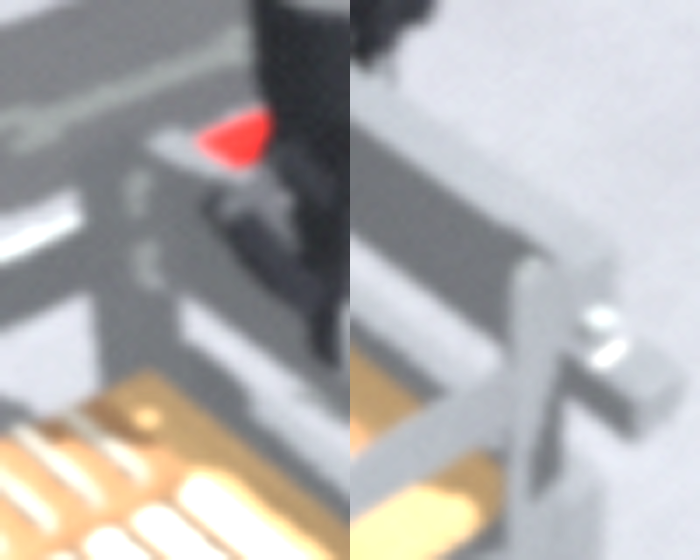

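>>> carry_out(
  increments=[
    [0.0015,0,0,0.006,0.01],
    [0,0,0,0,0.01],
  ],
)

```text
clock: 8.72
tcp_pos: [630.4, 41.6, 158.4]
eef_rot: [-3.138, 0.014, -0.133]
contact_force: [-0.8, 0.8, -5.7]
grip_width: 22.9
```

```bash
python3 go.py
```

```text
t 8.72 p [630.45  41.57 158.43] rpy [-3.1377  0.0138 -0.1329] F [-0.8  0.8 -5.7] M [-0.06  0.1   0.17] w 22.9
```

>>> carry_out(
  increments=[
    [0.0008,0,0.002,0,0.01],
    [0.0008,0,0.002,0,0.01],
    [0.0005,0,0.002,0,0.01],
    [0,0,0,0,0.01],
  ],
)

```text
clock: 9.22
tcp_pos: [630.4, 41.9, 153.4]
eef_rot: [-3.138, 0.017, -0.132]
contact_force: [-1.3, -0.4, -6.5]
grip_width: 23.2
```

```bash
python3 go.py
```

```text
t 9.22 p [630.42  41.93 153.41] rpy [-3.1378  0.0173 -0.1316] F [-1.3 -0.4 -6.5] M [-0.04  0.27  0.06] w 23.2
```

>>> carry_out(
  increments=[
    [0.0003,0,0.002,0,0.01],
    [0.0003,0,0.0015,0,0.01],
    [0,0,0,0,0.01],
  ],
)

```text
clock: 9.6
tcp_pos: [630.4, 42.1, 150.3]
eef_rot: [-3.138, 0.018, -0.131]
contact_force: [-2.9, 0.2, -5.3]
grip_width: 23.0
```

>>> carry_out(
  increments=[
    [0.0002,0,0.0015,0,0.01],
    [0,0,0,0,0.01],
  ],
)

```text
clock: 9.85
tcp_pos: [630.4, 42.2, 148.9]
eef_rot: [-3.138, 0.019, -0.131]
contact_force: [-3.6, 0.3, -6.7]
grip_width: 23.0
```

>>> carry_out(
  increments=[
    [0.0002,0,0.0015,0,0.01],
    [0,0,0,0,0.01],
  ],
)

```text
clock: 10.1
tcp_pos: [630.5, 42.2, 147.7]
eef_rot: [-3.138, 0.019, -0.131]
contact_force: [-3.0, 0.5, -4.3]
grip_width: 22.7
```

```bash
python3 go.py
```

```text
t 10.1 p [630.46  42.23 147.69] rpy [-3.1377  0.0186 -0.1312] F [-3.   0.5 -4.3] M [-0.05  0.64 -0.02] w 22.7
```

>>> carry_out(
  increments=[
    [0,0,0.0015,0,0.01],
    [0,0,0,0,0.01],
  ],
)

```text
clock: 10.35
tcp_pos: [630.5, 42.2, 147.7]
eef_rot: [-3.138, 0.018, -0.131]
contact_force: [-3.5, 0.4, -7.0]
grip_width: 23.1
```

>>> carry_out(
  increments=[
    [0,0,0.0015,0,0.01],
    [0,0,0,0,0.01],
  ],
)

```text
clock: 10.6
tcp_pos: [630.5, 42.3, 147.7]
eef_rot: [-3.138, 0.017, -0.131]
contact_force: [-3.2, 1.3, -6.5]
grip_width: 23.1
```

```bash
python3 go.py;python3 snap.py 7
```

```text
t 10.6 p [630.54  42.27 147.69] rpy [-3.1381  0.0167 -0.1311] F [-3.2  1.3 -6.5] M [-0.02  0.76 -0.07] w 23.1
```

View pics/t7.png

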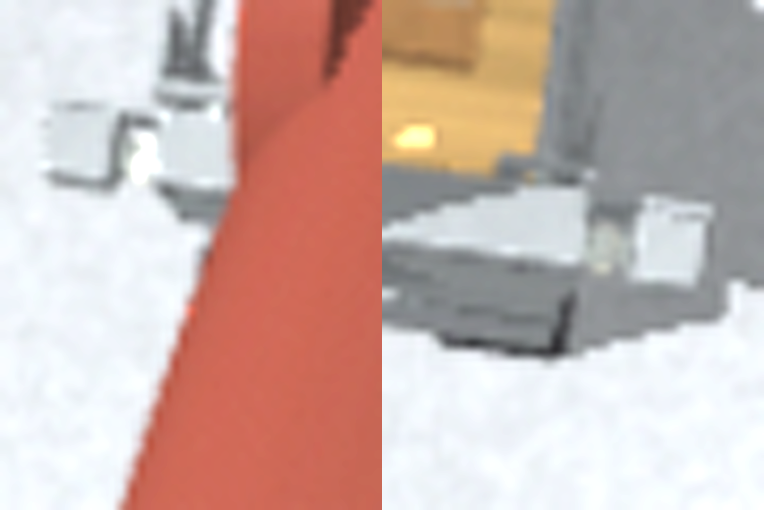

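View pics/s7.png

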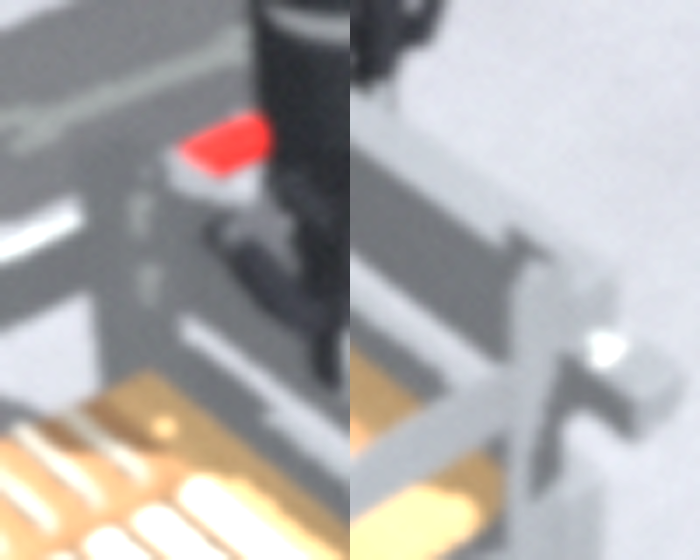

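>>> carry_out(
  increments=[
    [0,0,0.002,0,0.01],
  ],
)

```text
clock: 10.82
tcp_pos: [630.7, 42.3, 147.4]
eef_rot: [-3.138, 0.016, -0.131]
contact_force: [-12.2, 1.4, 16.0]
grip_width: 23.2
```

>>> carry_out(
  increments=[
    [0,0,0.003,0,0.01],
  ],
)

```text
clock: 10.95
tcp_pos: [630.8, 42.3, 147.2]
eef_rot: [-3.138, 0.014, -0.131]
contact_force: [-16.8, 0.6, 19.9]
grip_width: 23.3
```

```bash
python3 go.py
```

```text
t 10.95 p [630.77  42.25 147.21] rpy [-3.1385  0.0137 -0.1309] F [-16.8   0.6  19.9] M [ 0.18  2.91 -0.06] w 23.3
```

>>> carry_out(
  increments=[
    [0,0,-0.0005,0,0.01],
    [0,0,0,0,0.01],
  ],
)

```text
clock: 11.2
tcp_pos: [630.6, 42.3, 148.1]
eef_rot: [-3.138, 0.014, -0.131]
contact_force: [-4.8, -0.3, -3.8]
grip_width: 23.2
```

>>> carry_out(
  increments=[
    [-0.0015,0,0,0,0.01],
    [-0.0015,0,0,0,0.01],
    [-0.0015,0,0,0,0.01],
  ],
)

```text
clock: 11.58
tcp_pos: [628.9, 42.5, 148.1]
eef_rot: [-3.138, 0.008, -0.131]
contact_force: [7.9, -0.7, -10.1]
grip_width: 23.6
```

```bash
python3 go.py
```

```text
t 11.57 p [628.94  42.49 148.06] rpy [-3.1379  0.0076 -0.1313] F [  7.9  -0.7 -10.1] M [-0.13 -1.79 -0.03] w 23.6
```

>>> carry_out(
  increments=[
    [0.0015,0,0,0,0.01],
    [0.001,0,0,0,0.01],
    [0,0,0.0005,0,0.01],
    [0,0,0,0,0.01],
  ],
)

```text
clock: 12.08
tcp_pos: [630.8, 42.3, 147.8]
eef_rot: [-3.138, 0.009, -0.131]
contact_force: [-2.4, 0.2, -4.2]
grip_width: 23.4
```

```bash
python3 go.py
```

```text
t 12.07 p [630.75  42.25 147.76] rpy [-3.1381  0.0091 -0.1312] F [-2.4  0.2 -4.2] M [-0.04  0.24 -0.03] w 23.4
```

>>> carry_out(
  increments=[
    [0,0,0,0,0.055],
    [0,0,0,0,0.055],
    [0,0,0,0,0.055],
  ],
)

```text
clock: 12.45
tcp_pos: [632.3, 42.0, 149.6]
eef_rot: [-3.138, 0.005, -0.131]
contact_force: [-0.2, 0.0, -0.0]
grip_width: 54.8
```

```bash
python3 go.py
```

```text
t 12.45 p [632.27  41.96 149.58] rpy [-3.1381  0.005  -0.1312] F [-0.2  0.  -0. ] M [-0.07 -0.04 -0.01] w 54.8
```

>>> carry_out(
  increments=[
    [0,0,-0.02,0,0.055],
    [0,0,-0.03,0,0.055],
    [0,0,-0.025,0,0.055],
    [0,-0.02,0,0,0.0],
    [0,-0.03,0,0,0.0],
    [0,-0.025,0,0,0.0],
    [0,0,0,0,0.0],
  ],
)

```text
clock: 13.32
tcp_pos: [643.6, 120.5, 233.0]
eef_rot: [-3.137, -0.0, -0.131]
contact_force: [0.2, 0.4, 0.7]
grip_width: -0.2
```

```bash
python3 go.py 643.2 136.4 195 -0.131 2;python3 snap.py 8
```

```text
t 13.32 p [643.6  120.53 233.02] rpy [-3.1371 -0.     -0.1313] F [0.2 0.4 0.7] M [-0.05 -0.04  0.01] w -0.2
[-0.0012, -0.0078, 0.019, -0.0001]
[-0.0012, -0.0078, 0.019, -0.0001]
```

View pics/scene8.png

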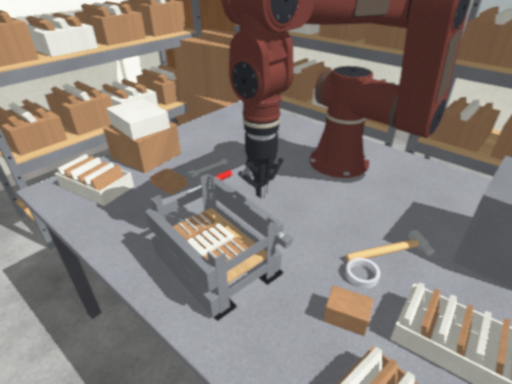

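View pics/s8.png

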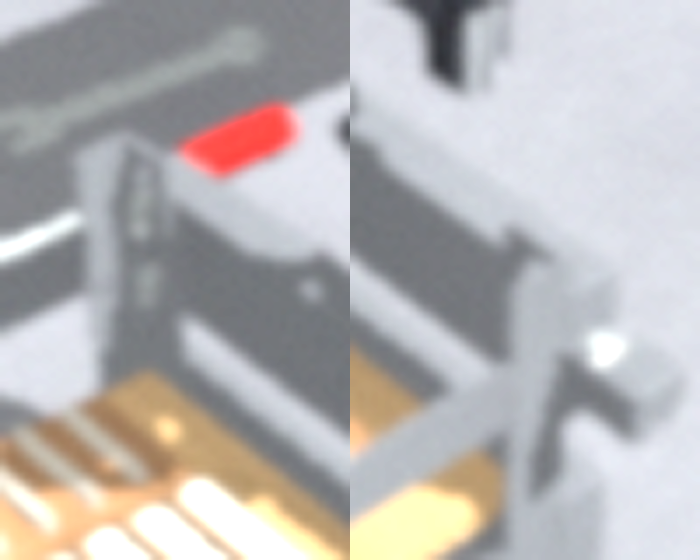

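The beam hangs hooked on the uprights, with the right tabs visible in their slots. Next I'll press the left end.

>>> carry_out(
  increments=[
    [-0.0012,-0.008,0.015,0,0],
    [-0.0012,-0.0075,0.016,0,0],
    [0,0,0.006,0,0],
    [0,0,0,0,0],
  ],
)

```text
clock: 13.92
tcp_pos: [642.4, 134.2, 191.8]
eef_rot: [-3.138, 0.002, -0.135]
contact_force: [-0.9, 0.4, 0.3]
grip_width: -0.1
```

```bash
python3 go.py 643.2 136.4 185 -0.131 2
```

```text
t 13.93 p [642.43 134.18 191.76] rpy [-3.1383e+00  2.5000e-03 -1.3470e-01] F [-0.9  0.4  0.3] M [-0.01 -0.06 -0.02] w -0.1
[0.0002, -0.0012, 0.0034, -0.0019]
[0.0002, -0.0012, 0.0034, -0.0019]
```

>>> carry_out(
  increments=[
    [0,0,0.003,0,0],
    [0,0,0.003,0,0],
  ],
)

```text
clock: 14.18
tcp_pos: [642.8, 133.8, 186.2]
eef_rot: [-3.138, 0.001, -0.135]
contact_force: [0.7, -0.3, -0.0]
grip_width: 0.1
```

>>> carry_out(
  increments=[
    [0,0,0.002,0,0],
  ],
)

```text
clock: 14.3
tcp_pos: [643.0, 133.7, 184.3]
eef_rot: [-3.138, 0.001, -0.135]
contact_force: [-0.1, -0.4, 0.0]
grip_width: -0.0
```

>>> carry_out(
  increments=[
    [0,0,0.002,0,0],
  ],
)

```text
clock: 14.42
tcp_pos: [643.1, 133.6, 182.3]
eef_rot: [-3.138, 0.001, -0.135]
contact_force: [0.1, 0.0, 0.5]
grip_width: -0.2
```

>>> carry_out(
  increments=[
    [0,0,0.002,0,0],
  ],
)

```text
clock: 14.55
tcp_pos: [643.2, 133.6, 180.6]
eef_rot: [-3.138, 0.0, -0.135]
contact_force: [-0.7, 0.3, 8.2]
grip_width: 0.3
```

>>> carry_out(
  increments=[
    [0,0,0.0015,0,0],
  ],
)

```text
clock: 14.68
tcp_pos: [643.4, 133.6, 180.3]
eef_rot: [-3.138, -0.001, -0.135]
contact_force: [-4.0, 0.3, 10.4]
grip_width: 0.3
```

>>> carry_out(
  increments=[
    [0,0,0.002,0,0],
  ],
)

```text
clock: 14.8
tcp_pos: [643.5, 133.7, 180.0]
eef_rot: [-3.138, -0.002, -0.135]
contact_force: [-5.9, -1.1, 12.3]
grip_width: 0.2
```

>>> carry_out(
  increments=[
    [0,0,0.002,0,0],
  ],
)

```text
clock: 14.92
tcp_pos: [643.5, 133.7, 180.0]
eef_rot: [-3.138, -0.004, -0.135]
contact_force: [-6.1, -0.9, 12.7]
grip_width: 0.3
```

>>> carry_out(
  increments=[
    [0,0,0.0025,0,0],
  ],
)

```text
clock: 15.05
tcp_pos: [643.5, 133.7, 179.7]
eef_rot: [-3.138, -0.005, -0.135]
contact_force: [-6.8, -0.6, 14.2]
grip_width: 0.2
```

>>> carry_out(
  increments=[
    [0,0,0.003,0,0],
  ],
)

```text
clock: 15.18
tcp_pos: [643.4, 133.8, 179.0]
eef_rot: [-3.138, -0.007, -0.135]
contact_force: [-5.6, -0.3, 10.9]
grip_width: 0.2
```

>>> carry_out(
  increments=[
    [0,0,0.003,0,0],
  ],
)

```text
clock: 15.3
tcp_pos: [643.6, 133.8, 177.2]
eef_rot: [-3.138, -0.008, -0.135]
contact_force: [-0.6, -0.5, -0.5]
grip_width: -0.1
```

>>> carry_out(
  increments=[
    [0,0,0.003,0,0],
  ],
)

```text
clock: 15.42
tcp_pos: [643.7, 133.8, 174.2]
eef_rot: [-3.138, -0.008, -0.135]
contact_force: [0.5, 0.5, -0.2]
grip_width: -0.2
```

>>> carry_out(
  increments=[
    [0,0,0.0015,0,0],
  ],
)

```text
clock: 15.55
tcp_pos: [643.7, 133.8, 172.5]
eef_rot: [-3.138, -0.008, -0.135]
contact_force: [-2.5, -0.1, 8.5]
grip_width: 0.0
```

>>> carry_out(
  increments=[
    [0,0,0.0015,0,0],
  ],
)

```text
clock: 15.68
tcp_pos: [644.0, 133.8, 172.3]
eef_rot: [-3.138, -0.01, -0.135]
contact_force: [-6.0, -0.5, 15.5]
grip_width: 0.0
```

>>> carry_out(
  increments=[
    [0,0,-0.01,0,0],
    [0,0,-0.025,0,0],
    [0,0.03,-0.008,0,0],
    [0,0.045,0,0,0],
    [0,0.045,0,0,0],
    [0,0.04,0,0,0],
    [0,0.02,0,0,0],
    [0,0,0,0,0],
  ],
)

```text
clock: 16.68
tcp_pos: [619.4, -49.0, 216.7]
eef_rot: [-3.137, -0.01, -0.133]
contact_force: [-0.1, 0.2, 0.6]
grip_width: -0.1
```

```bash
python3 go.py 618.3 -52 195 -0.131 2;python3 snap.py 9
```

```text
t 16.68 p [619.39 -48.97 216.67] rpy [-3.1374 -0.0104 -0.1332] F [-0.1  0.2  0.6] M [0.06 0.09 0.01] w -0.1
[-0.0003, 0.0016, 0.0108, -0.0011]
[-0.0003, 0.0016, 0.0108, -0.0011]
```

View pics/s9.png

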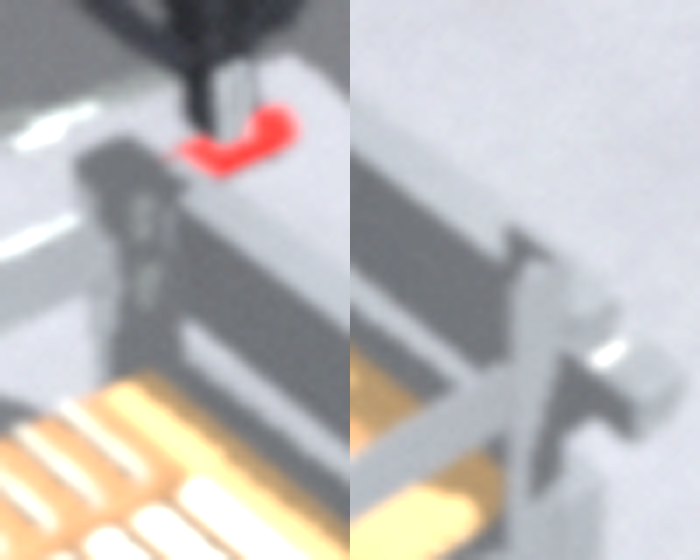

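View pics/t9.png

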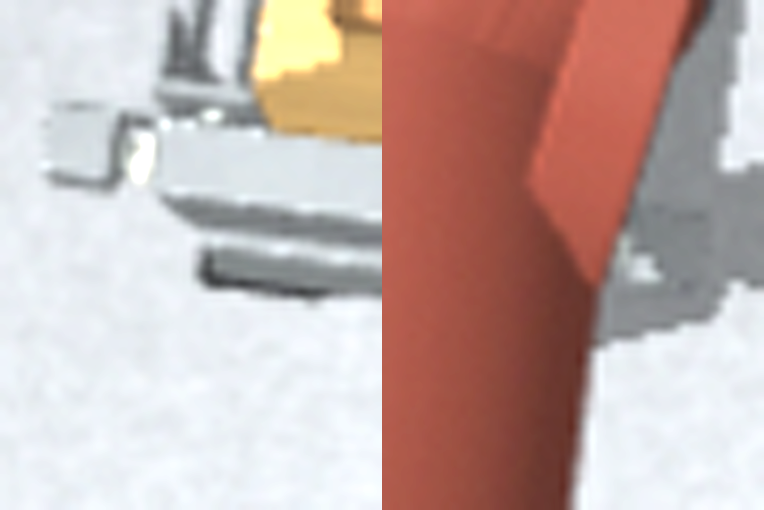

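>>> carry_out(
  increments=[
    [0,0.0015,0.011,0,0],
    [0,0.0015,0.011,0,0],
    [0,0,0.006,0,0],
    [0,0,0.002,0,0],
    [0,0,0,0,0],
  ],
)

```text
clock: 17.4
tcp_pos: [619.3, -47.1, 183.4]
eef_rot: [-3.136, -0.009, -0.127]
contact_force: [0.2, 0.3, 0.0]
grip_width: 0.0
```

>>> carry_out(
  increments=[
    [0,0,0.002,0,0],
  ],
)

```text
clock: 17.52
tcp_pos: [619.6, -47.1, 181.8]
eef_rot: [-3.136, -0.009, -0.127]
contact_force: [0.3, -0.1, 0.3]
grip_width: 0.3
```

>>> carry_out(
  increments=[
    [0,0,0.002,0,0],
  ],
)

```text
clock: 17.65
tcp_pos: [619.7, -47.2, 179.9]
eef_rot: [-3.137, -0.01, -0.127]
contact_force: [-0.3, -0.2, 0.2]
grip_width: 0.4
```

>>> carry_out(
  increments=[
    [0,0,0.002,0,0],
  ],
)

```text
clock: 17.77
tcp_pos: [620.0, -47.2, 178.4]
eef_rot: [-3.137, -0.011, -0.127]
contact_force: [-0.2, 1.3, 8.4]
grip_width: -0.1
```

>>> carry_out(
  increments=[
    [-0.0002,0,0.002,0,0],
  ],
)

```text
clock: 17.9
tcp_pos: [620.3, -47.2, 177.6]
eef_rot: [-3.136, -0.012, -0.127]
contact_force: [-1.7, 1.8, 9.4]
grip_width: 0.2
```

>>> carry_out(
  increments=[
    [-0.0002,0,0.0025,0,0],
  ],
)

```text
clock: 18.02
tcp_pos: [620.7, -46.9, 176.3]
eef_rot: [-3.136, -0.014, -0.127]
contact_force: [-0.5, 2.3, 3.3]
grip_width: 0.3
```

>>> carry_out(
  increments=[
    [-0.0002,0,0.003,0,0],
  ],
)

```text
clock: 18.15
tcp_pos: [620.7, -46.9, 173.4]
eef_rot: [-3.136, -0.015, -0.127]
contact_force: [-1.0, 0.2, -0.6]
grip_width: -0.3
```

>>> carry_out(
  increments=[
    [0,0,0.0015,0,0],
  ],
)

```text
clock: 18.27
tcp_pos: [620.6, -46.9, 171.5]
eef_rot: [-3.136, -0.015, -0.127]
contact_force: [-0.6, -0.3, 0.1]
grip_width: -0.3
```

>>> carry_out(
  increments=[
    [0,0,0.0015,0,0],
  ],
)

```text
clock: 18.4
tcp_pos: [620.8, -47.0, 170.7]
eef_rot: [-3.136, -0.015, -0.127]
contact_force: [-3.1, 1.4, 14.0]
grip_width: 0.3
```

>>> carry_out(
  increments=[
    [0,0,-0.01,0,0],
    [0,0,-0.025,0,0],
    [0,0,-0.04,0,0],
    [-0.04,0,-0.03,0,0],
    [-0.05,0,0,0,0],
    [-0.05,0,0,0,0],
    [-0.05,0,0,0,0],
    [-0.03,0,0,0,0],
  ],
)

```text
clock: 19.4
tcp_pos: [396.0, -19.4, 276.5]
eef_rot: [-3.137, -0.015, -0.128]
contact_force: [0.2, -0.1, 0.4]
grip_width: 0.2
```

>>> carry_out(
  increments=[
    [0,0.05,0,0,0],
    [0,0.05,0,0,0],
    [0,0.05,0,0,0],
    [0,0.05,0,0,0],
    [0,0.03,0,0,0],
    [0,0,0,0,0],
  ],
)

```text
clock: 20.15
tcp_pos: [364.3, -253.9, 279.5]
eef_rot: [-3.141, -0.021, -0.126]
contact_force: [-0.2, 0.8, 0.2]
grip_width: -0.2
```

```bash
python3 go.py;python3 snap.py 10
```

```text
t 20.15 p [ 364.34 -253.95  279.47] rpy [-3.141  -0.0211 -0.1256] F [-0.2  0.8  0.2] M [-0.01  0.05  0.01] w -0.2
```

View pics/s10.png

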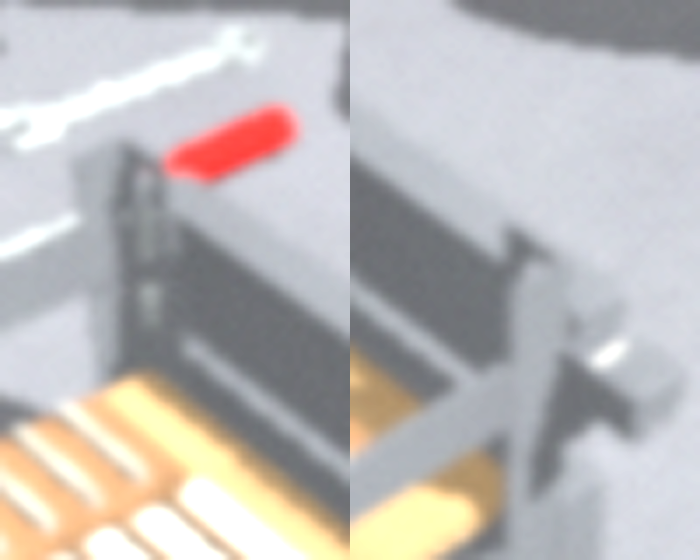

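View pics/t10.png

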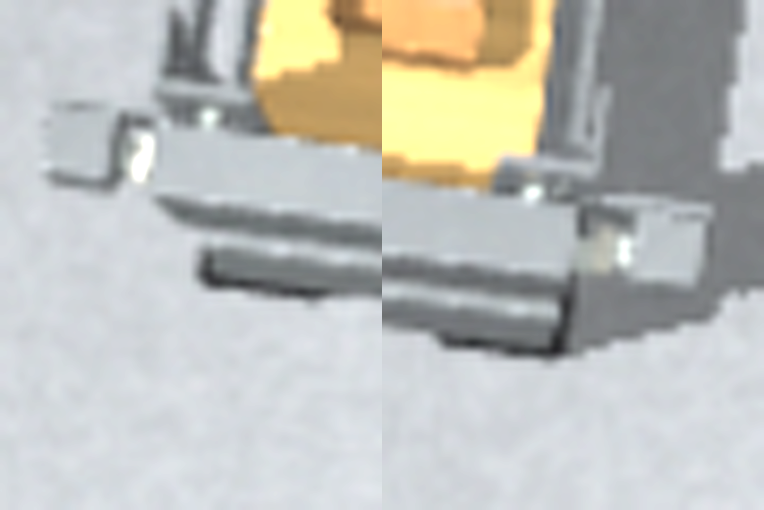

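View pics/top10.png

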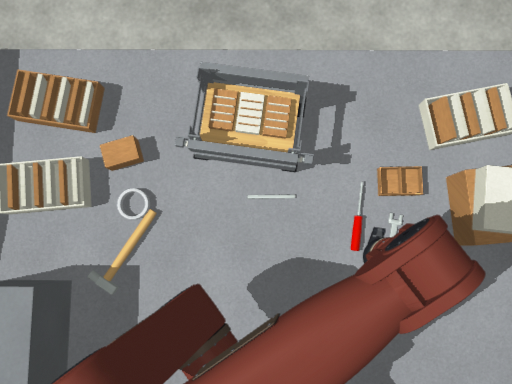

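```bash
python3 -c "
from rig import env
print(env.sign_off())"
```

```text
the job is handed in; nothing more can be done
None
```

The beam is fitted as the upper front beam and both ends are home. The job was handed in at about 20 s of the 64 s allowed; no verdict was reported.

**What I did:**
- I found the beam and the front frame in the two camera views. I gripped the beam at its middle, aligned it with the frame and fed the tabs in until the beam's back touched the uprights.
- I lowered it onto the rollers and pulled back to test the hooks. It stalled after about 1.7 mm, so it was hooked.
- I let go and pressed each end from above with shut fingers, near the ends at about ±95 mm rather than over the tabs.

**Forces:** The highest vertical readings while pressing the ends were 15.5 N (left) and 14 N (right), each taken as the end bottomed. Earlier I pressed briefly with the beam still gripped, which read 20 N vertically and 17 N sideways. Adding the beam's weight, I put that at about 30 N on the rack, under the 40 N limit.

**Last checks:**
- **Height:** each end gave way suddenly and then bottomed. The fingers met the top face at z of about 172.4 mm on the left, while the right end was still up, and 170.7 mm on the right, against 172 mm nominal. I did not press the left end again afterwards.
- **Catches:** in the last pictures both rollers stand at the same pixel positions as at the start.
- **Surroundings:** the gripper is clear of the beam and rack. The other things on the bench look unmoved, except that the arm partly hid the wrench in the top view.

**Disagreement between checks:** the first camera fit put the front frame about 2 mm low; feeling it gave about 1 mm low. I had left room for this in the insertion height.

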